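# Drop the empty bottle into the lever bin

### The arm

A 7-joint arm with a two-finger parallel gripper is mounted at the origin on a cart in front of the work surface, level with it; the furniture and walls round the work are solid. World frame = base frame: x ahead of the robot, y to its left, z up, the work surface at z = 0. Lengths are in m, angles in rad, forces in N, time in s.
With the tool pointing down it reaches from about 0.35 to 0.9 m from the base axis. Payload 8.1 kg.
Tool frame: the origin (TCP) lies midway between the tips of the shut fingers; the grasp point (between the pads) lies 19 mm behind it; z points along the fingers, y is the line along which they close (so a half turn about z gives the same grasp; the last joint's range is limited). The gripper opens to 92 mm and grips with 3 to 60 N. Pads are 19 mm wide; open, the fingers measure 130 mm over their backs; the gripper's body (75 mm by 190 mm) begins 47 mm behind the grasp point.
Start: joints at [-1.417, 0.434, 0.025, 1.573, -0.012, 1.134, -0.075], TCP at [0.159, 0.605, 0.192] pointing down, gripper open.
Joint ranges: [-2.62, 2.62], [-0.44, 2.09], [-1.27, 1.32], [0.08, 2.57], [-1.32, 4.46], [0.12, 2], [-2.74, 2.74]. Speed limits (rad/s): [2.22, 2.22, 3.01, 3.01, 3.14, 3.14, 3.14].

### API

Orientations are given as a rotation vector (axis times angle).
In Python, from cell import readout, get_image, calibration, ticket gives the robot as it stands. The module is installed in compiled form; this text tells all that it offers.
- The arm moves only by the tool move_arm, never from a script. Its argument "series" is a list of rows, each a list of 6 numbers: the shift along the world's x, y, z as a fraction of full scale, then the turn, a rotation vector about the world's x, y, z as a fraction of full scale. A call has 1 to 5 rows; each row is the pose to reach, as a shift and turn from the pose commanded when the call began; what a row does not reach only later rows make up. Full scale, the value 1, is 0.75 m for a shift and 60 degrees for a turn. A row lasts 1/10 s, in which the tool goes at most 50 mm and 8.59 degrees, less where a joint would pass 70% of its speed; a pose out of reach is approached as far as the arm can. A call with a number of a shift or a turn outside -1 to 1 is refused whole. A call with a gripper value outside its range is refused whole. "claw" is the opening, from -1 (shut) to 1 (fully open), so that 0 is half open, set as the call begins (left out, the last holds). The fingers move at their own pace and stop on an object; "squeeze" is the grip in N (left out, the last holds). Time passes only in rows, so rows that repeat a pose let the fingers close. It gives the time, the measured TCP pose, the force, the opening and the grip force at its end, in the units of the state.
- readout.observe(): the state, without advancing time (a new reading comes with each control period).
- get_image(name): name is "scene" or "top" or "wrist"; returns (picture, depth): 400x640x3 uint8, red, green, blue; 400x640 float32, m along the optical axis (not along the pixel's ray), 0 where there is no reading.
- calibration(name): a dict with "fx", "fy", "cx", "cy" (pixels), "k1" (the pictures are not rectified: a ray, as slopes to the right and down, at radius r is drawn at 1 + k1 r^2 times it, then the intrinsics apply), "view" (4x4, takes a point from world to camera coordinates); the wrist camera has in their place "mount" (4x4, takes a point from camera to tool coordinates, whose origin is the TCP and whose axes are the flange's). Camera axes: x right, y down, z forward; pixel columns grow to the right and rows downward; lengths in m; the calibration is good to about 2 mm. A picture is of the moment at which its call begins: read the wrist's pose just before it. calibration takes no time and is no camera call.
- ticket.sign_off(): hands the job in; it is judged then, once.
The state is a dict: "clock": time; "joints": joint angles; "dq": joint speeds; "joint_efforts": joint torques, N m; "position": TCP position; "ee_rot": TCP orientation; "force": force on the tool from outside, world axes, zero at the start; "ft_torque": the same for the moment, N m; "width": opening from 0.0 (shut) to 1.0 (fully open); "gripper_force": force on a finger pad.
Only numpy, scipy, OpenCV 4.12 (cv2) and the standard library are available. Lean on these libraries where they do the work, as an engineer would, in place of code of your own. Each camera call takes 0.05 s, during which the arm holds its last target. There are 200 camera calls.

### The job

A small empty teal bottle is lying on the side chute of one of the two lever bins, held back by the shut lid. Press that bin's lever pad right down to lift its lid wide open so that the bottle rolls in by itself, then ease the lever back up slowly so that the lid settles shut without slamming, and let go. Use the fingertips on the lever only: do not touch the bottle or the lid, leave the other bin alone, and do not disturb the loose things round about.

Things in the scene. Friction and masses are not known exactly. Their poses are not given: they have to be found in the camera images.
- bin: the grey sheet-metal bin on whose chute the teal bottle lies; fixed to the table, 160 (x) x 120 (y) mm and 126 mm high with its lid. Origin under its centre on the table; its own +x points to the back (hinge side), -x to the front where the lever sticks out, +y to the side with the sloping chute (reaches 136 mm from the centre, 120 mm high), z up. A steel push bar runs on its -y side (reaches 86 mm from the centre). Inner floor 4 mm above the table, walls 4 mm
- bin_pad (a point): centre of the upper face of the black rubber pad (34 mm along the lever, 32 mm wide) on the end of that bin's steel lever. It lies 197 mm in front of the bin's centre and 93 mm above the table when up, and swings down about the lever's pivot (92 mm in front of the bin's centre, 58 mm high, 110 mm from the pad) to 39 mm above the table at the stop. Pressing takes about 3 to 8 N; the lid's weight brings the lever back up, and the lid falls shut hard if the lever is let go
- bin_lever (a joint): angle of that lever in rad: 0 up (lid shut), 0.5 at the lower stop; grows as the pad is pressed down
- bin_lid (a joint): angle of that bin's lid in rad, driven by the lever: 0 shut, about 0.96 wide open (about twice the lever's angle). Reaching shut faster than 2 rad/s is a slam; that is the lever pad rising at about 115 mm/s, while letting it rise at 30 mm/s is safe
- bin_cover: that bin's lid: a flat grey plate, 166 x 130 x 5 mm, with a 44 mm skirt on the chute side that holds the bottle back; origin on the hinge line at the back of the bin, 124 mm above the table. The front edge swings up and back. Not to be touched
- spare_bin: the other bin, the same in shape and size but with an empty chute; origin and axes as for the first. The two bins may stand either way round
- spare_bin_lid (a joint): angle of the other bin's lid in rad, 0 shut; stays shut
- torch: loose black pocket torch, 26 x 102 x 25 mm, lying between the two levers; origin at the middle of its underside
- ink_bottle: loose small amber bottle with a black cap, 33 mm in diameter, 60 mm high, standing between the two bins; origin at the middle of its underside
- cup: loose small white open cup, 66 x 66 x 34 mm; origin at the middle of its underside
- tin: loose flat round white tin, 66 mm in diameter, 24 mm high; origin at the middle of its underside
- gear: loose printed gear, 39 mm in diameter, 14 mm high; origin at the middle of its underside
- empty: the empty teal plastic bottle with a white cap, 27 mm in diameter, 70 mm long, lying across the chute (its length along the bin's x, cap to the back) against the lid's skirt, its axis about 98 mm above the table; origin at the middle of its base, on its axis. It rolls in within a second once the lid is up more than about 0.5 rad

How it is judged:
By the outcome, as a careful person would: the job done as asked, in the order asked, and still so for the second after the job is handed in, with the robot touching nothing.
It also fails if it takes over 42 s, if anything falls off the work surface, if the arm or the gripper's body presses on something with over 40 N, if the wrist force passes 120 N, or if a joint passes its speed limit or range.

## Working session

There is one attempt and no reset: what is moved stays moved. The work goes in short steps, Python scripts to look and compute and a tool call to move; the robot and the scene stay as the last step left them, time stands still between calls to the robot, and variables do not carry over. Pictures are saved under pics/ and viewed, at most 10 in all, crops included, and the job is handed in when it is done.

Besides the shell and the picture viewer there is one more tool, called after "Call:" by a JSON object that holds its "fn" and its "kwargs". move_arm: Moves the arm, as the interface text tells. Shift numbers are shares of 0.75 m and turn numbers shares of 60 degrees, none past 1 either way. Its arguments: {"type":"object","properties":{"series":{"type":"array"},"claw":{"type":"number"},"squeeze":{"type":"number"}},"required":["series"]}

```bash
mkdir -p pics; cat > h.py <<'E'
import numpy as np, cv2
from cell import readout, get_image, calibration, ticket
def save(n,p): cv2.imwrite('pics/'+n+'.png',cv2.cvtColor(p,cv2.COLOR_RGB2BGR))
def cloud(n,d):
    "world points for each pixel (fixed camera)"
    c=calibration(n); K=np.array([[c['fx'],0,c['cx']],[0,c['fy'],c['cy']],[0,0,1]])
    v,u=np.mgrid[:400,:640]
    s=cv2.undistortPoints(np.stack([u,v],-1).reshape(-1,1,2).astype(float),K,np.array([c['k1'],0,0,0.]))
    s=s.reshape(400,640,2)
    P=np.dstack([s,np.ones((400,640))])*d[...,None]
    V=np.linalg.inv(np.array(c['view'])); return P@V[:3,:3].T+V[:3,3]
E
python3 - <<'E'
from h import *
for n in('top','scene'):
    p,d=get_image(n); save(n,p); np.savez(n,p=p,d=d)
print(readout.observe())
E
```

```text
{'clock': 0.1, 'joints': array([-1.41660543,  0.43510941,  0.02500021,  1.5739945 , -0.01160902,
        1.13401039, -0.07508662]), 'dq': array([-6.28126619e-04, -2.44672428e-04,  2.41988160e-05, -2.88404028e-03,
       -9.37016210e-04,  1.16345629e-03,  7.24459025e-06]), 'joint_efforts': array([ 3.36164238e-03, -6.69133472e+01,  9.88089927e-01, -3.15143788e+01,
       -6.05151057e-02,  3.73806094e-02,  4.30971738e-05]), 'position': array([0.15867598, 0.60400253, 0.19145556]), 'ee_rot': array([-4.02383160e-01, -3.11566701e+00,  2.16065597e-03]), 'force': array([-0.37911183, -0.61062667,  0.34194693]), 'ft_torque': array([-0.05807603, -0.00247432,  0.00904047]), 'gripper_force': 0.0, 'width': 0.9997590665429248}
```

View pics/top.png

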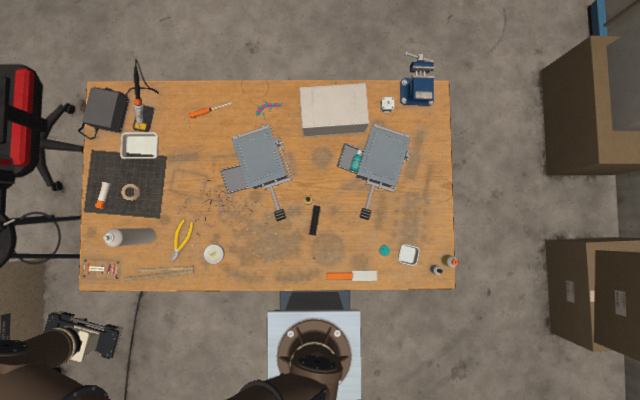

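View pics/scene.png

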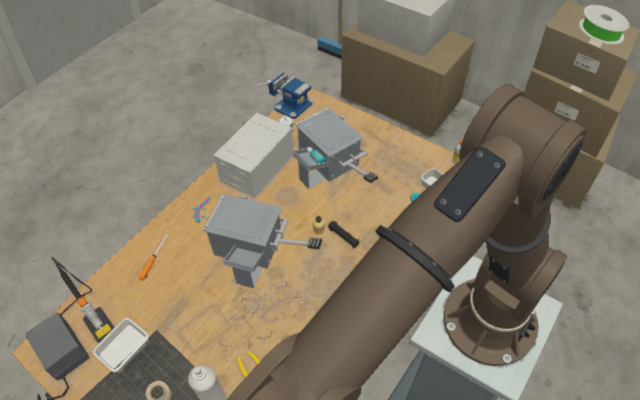

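The top view shows the teal bottle on the right-hand bin's chute at about (356,160), and that bin's pad at (366,212). The spare bin is on the left, with its pad at (280,214). The torch is at (315,220). Next I'll measure the pad and lid.

```bash
python3 - <<'E'
from h import *
z=np.load('top.npz'); p=z['p'].astype(int); W=cloud('top',z['d'])
c=calibration('top'); print(c['fx'],c['k1'])
m=np.zeros((400,640),bool); m[200:222,355:378]=1
pad=m&(p.max(2)<75)&(W[...,2]>.06)
q=W[pad]; print('pad',pad.sum(),q.mean(0),np.median(q,0),q.min(0),q.max(0))
m[:]=0; m[115:200,335:415]=1
lid=m&(abs(W[...,2]-.126)<.008)&(W[...,2]>.12)
q=W[lid].astype(np.float32); r=cv2.minAreaRect(q[:,:2]); print('lid',lid.sum(),np.median(q[:,2]),r); print(cv2.boxPoints(r))
lev=m.copy(); lev[:]=0; lev[185:212,355:390]=1; lev&=(W[...,2]>.05)&(W[...,2]<.1)&~pad
q=W[lev]; print('lev',cv2.fitLine(q[:,:2].astype(np.float32),cv2.DIST_HUBER,0,.01,.01).ravel())
t=(p[...,1]-p[...,0]>50)&(p[...,2]-p[...,0]>40); t[:, :340]=0;t[175:]=0;t[:,375:]=0
print('teal',t.sum(),W[t].mean(0))
b=slice(180,290)
for (v,u) in [(212,366),(214,280),(220,315),(199,308),(254,408),(250,384)]: print(v,u,W[v,u])
E
```

```text
397.4976909104639 -0.03468532314703515
pad 53 [ 0.4798691  -0.16884743  0.09314993] [ 0.47939995 -0.16937844  0.09351843] [ 0.46307095 -0.18350018  0.08671948] [ 0.49581123 -0.15333521  0.10116343]Traceback (most recent call last):
  File "<stdin>", line 9, in <module>
cv2.error: OpenCV(4.12.0) /io/opencv/modules/imgproc/src/convhull.cpp:143: error: (-215:Assertion failed) total >= 0 && (depth == CV_32F || depth == CV_32S) in function 'convexHull'
```

```bash
python3 - <<'E'
from h import *
z=np.load('top.npz'); p=z['p'].astype(int); W=cloud('top',z['d'])
m=np.zeros((400,640),bool); m[115:200,335:415]=1
lid=m&(abs(W[...,2]-.126)<.008)
q=np.ascontiguousarray(W[lid][:,:2].astype(np.float32)); r=cv2.minAreaRect(q); print('lid',lid.sum(),np.median(W[lid][:,2]),r); print(cv2.boxPoints(r))
m[:]=0; m[186:208,355:390]=1; m&=(W[...,2]>.05)&(W[...,2]<.1)
print('lev',cv2.fitLine(np.ascontiguousarray(W[m][:,:2].astype(np.float32)),cv2.DIST_HUBER,0,.01,.01).ravel())
t=(p[...,1]-p[...,0]>50)&(p[...,2]-p[...,0]>40); t[:, :340]=0;t[175:]=0;t[:,375:]=0
print('teal',t.sum(),W[t].mean(0))
for (v,u) in [(214,280),(220,315),(199,308),(254,408),(250,384)]: print(v,u,W[v,u])
E
```

```text
lid 2406 0.12611966219059012 ((0.6955325603485107, -0.17317883670330048), (0.2638680636882782, 0.19147896766662598), 66.8504638671875)
[[ 0.5556343  -0.25685152]
 [ 0.7316957  -0.33212808]
 [ 0.8354308  -0.08950615]
 [ 0.6593694  -0.0142296 ]]
lev [ 0.64426845 -0.7647994   0.5479945  -0.20357437]
teal 103 [ 0.64591556 -0.13979907  0.10847155]
214 280 [0.48073881 0.10492386 0.0952592 ]
220 315 [ 0.46191386 -0.00751575  0.02697023]
199 308 [0.53106694 0.01527714 0.06188308]
254 408 [ 0.34331055 -0.32736773  0.00532496]
250 384 [ 0.35809122 -0.2434339   0.01154302]
```

Call:
{"fn": "move_arm", "kwargs": {"series": [[0.02,-0.05,0.005,0,0,0],[0.04,-0.1,0.01,0,0,0],[0.06,-0.15,0.015,0,0,0],[0.08,-0.2,0.02,0,0,0],[0.1,-0.25,0.02,0,0,0]], "claw": -1, "squeeze": 10}}

```text
clock: 0.6
position: [0.2342, 0.4154, 0.2073]
ee_rot: [0.402, 3.116, 0.0]
force: [1.7, 1.2, -0.1]
width: 0.611
gripper_force: 0.0
```

```bash
python3 - <<'E'
from h import *
z=np.load('top.npz'); W=cloud('top',z['d'])
m=np.zeros((400,640),np.uint8); m[115:200,355:415]=1
m&=(abs(W[...,2]-.126)<.006).astype(np.uint8)
m=cv2.morphologyEx(m,cv2.MORPH_OPEN,np.ones((7,7)))
n,l,s,_=cv2.connectedComponentsWithStats(m); i=1+s[1:,4].argmax()
q=np.ascontiguousarray(W[l==i][:,:2].astype(np.float32)); r=cv2.minAreaRect(q); print(r,s[1:])
print(readout.observe()['joints'])
E
```

```text
((0.6676163673400879, -0.22753196954727173), (0.13074104487895966, 0.1727697104215622), 72.22552490234375) [[ 358  127   51   58 1650]]
[-1.22297333  0.17832563  0.06254499  1.90272406 -0.01268451  1.06061968
  0.15865539]
```

Call:
{"fn": "move_arm", "kwargs": {"series": [[0.025,-0.055,0,0,0,0],[0.05,-0.11,0,0,0,0],[0.075,-0.165,0,0,0,0],[0.1,-0.22,0,0,0,0],[0.12,-0.27,0,0,0,0]]}}

```text
clock: 1.1
position: [0.3243, 0.2123, 0.2071]
ee_rot: [0.404, 3.116, 0.0]
force: [1.8, -0.3, 0.1]
width: 0.182
gripper_force: 0.0
```

Call:
{"fn": "move_arm", "kwargs": {"series": [[0.025,-0.055,0,0,0,0],[0.05,-0.11,0,0,0,0],[0.075,-0.165,0,0,0,0],[0.1,-0.22,0,0,0,0],[0.12,-0.27,0,0,0,0]]}}

```text
clock: 1.6
position: [0.4142, 0.0098, 0.2072]
ee_rot: [0.403, 3.115, 0.0]
force: [1.0, 0.4, -0.5]
width: 0.008
gripper_force: 0.0
```

Call:
{"fn": "move_arm", "kwargs": {"series": [[0.022,-0.055,0,0,0,-0.013],[0.044,-0.11,0,0,0,-0.026],[0.066,-0.165,-0.01,0,0,-0.039],[0.085,-0.22,-0.04,0,0,-0.052],[0.087,-0.237,-0.075,0,0,-0.052]]}}

```text
clock: 2.1
position: [0.4806, -0.1707, 0.1509]
ee_rot: [0.493, 3.099, -0.004]
force: [0.2, 0.8, -0.2]
width: 0.01
gripper_force: 0.0
```

Call:
{"fn": "move_arm", "kwargs": {"series": [[0,0,0,0,0,0],[0,0,0,0,0,0]]}}

```text
clock: 2.3
position: [0.4783, -0.1654, 0.1506]
ee_rot: [-0.488, -3.101, -0.0]
force: [0.3, -0.9, 0.3]
width: 0.004
gripper_force: 0.0
```

```bash
python3 - <<'E'
from h import *
s=readout.observe(); print(s['position'],s['force'],s['clock'])
p,d=get_image('wrist'); save('w1',p); c=calibration('wrist'); print(c)
p,d=get_image('scene'); save('s1',cv2.resize(p[80:240,200:460],None,fx=3,fy=3))
E
```

```text
[ 0.47832095 -0.16537561  0.1506371 ] [ 0.27253647 -0.88001289  0.28002383] 2.3
{'fx': 310.23171177506396, 'fy': 310.23171177506396, 'cx': 320.90774243285955, 'cy': 196.88318521752336, 'k1': 0.018043841992379815, 'mount': array([[ 2.69984915e-04, -9.61632100e-01, -2.74342180e-01,
         7.36523552e-02],
       [ 9.99999881e-01,  1.47937905e-04,  4.65561091e-04,
         7.95293666e-04],
       [-4.07112882e-04, -2.74342273e-01,  9.61632025e-01,
        -1.92469538e-01],
       [ 0.00000000e+00,  0.00000000e+00,  0.00000000e+00,
         1.00000000e+00]])}
```

View pics/w1.png

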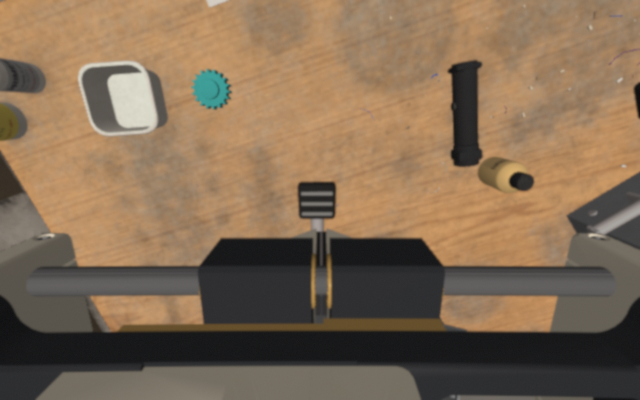

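View pics/s1.png

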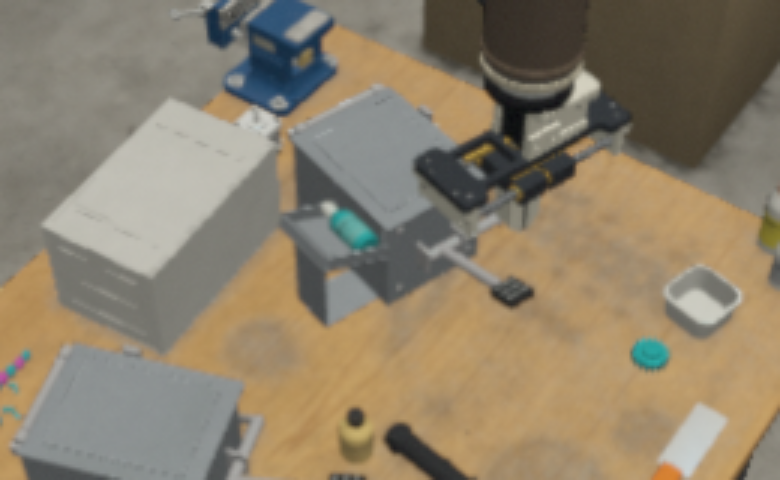

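The wrist view shows the pad at (317,201), which puts it within about 2 mm of the point under the fingertips. It agrees with the top-view measurement, so I'm going down.

Call:
{"fn": "move_arm", "kwargs": {"series": [[0,-0.001,-0.012,0,0,0],[0,-0.002,-0.024,0,0,0],[0,-0.003,-0.036,0,0,0],[0,-0.003,-0.048,0,0,0],[0,-0.003,-0.06,0,0,0]]}}

```text
clock: 2.9
position: [0.4788, -0.1679, 0.105]
ee_rot: [-0.487, -3.103, -0.0]
force: [0.8, 0.1, -0.5]
width: 0.007
gripper_force: 0.0
```

Call:
{"fn": "move_arm", "kwargs": {"series": [[0,0,-0.006,0,0,0],[0,0,-0.012,0,0,0],[-0.001,0,-0.018,0,0,0],[-0.001,0,-0.024,0,0,0],[-0.002,0.001,-0.03,0,0,0]]}}

```text
clock: 3.4
position: [0.4777, -0.1673, 0.0832]
ee_rot: [0.487, 3.103, -0.0]
force: [-0.1, -0.3, -0.4]
width: 0.007
gripper_force: 0.0
```

Call:
{"fn": "move_arm", "kwargs": {"series": [[0,0,-0.006,0,0,0],[-0.001,0,-0.012,0,0,0],[-0.001,0,-0.018,0,0,0],[-0.002,0,-0.024,0,0,0],[-0.002,0.001,-0.03,0,0,0]]}}

```text
clock: 3.9
position: [0.4759, -0.1667, 0.0606]
ee_rot: [-0.487, -3.104, 0.0]
force: [-2.0, -1.6, 4.3]
width: 0.004
gripper_force: 1.9
```

Call:
{"fn": "move_arm", "kwargs": {"series": [[0,0,-0.006,0,0,0],[0,0,-0.012,0,0,0],[0,0,-0.018,0,0,0],[0.001,0,-0.022,0,0,0],[0.001,0,-0.025,0,0,0]]}}

```text
clock: 4.4
position: [0.4766, -0.1664, 0.0418]
ee_rot: [-0.487, -3.103, -0.0]
force: [-3.0, 0.7, 5.1]
width: 0.006
gripper_force: 2.1
```

```bash
python3 - <<'E'
from h import *
s=readout.observe(); print(s['position'],s['force'])
p,d=get_image('scene'); save('s2',cv2.resize(p[80:240,200:460],None,fx=3,fy=3))
E
```

```text
[ 0.47661811 -0.16641714  0.04179351] [-3.01020113  0.70149021  5.11352538]
```

View pics/s2.png

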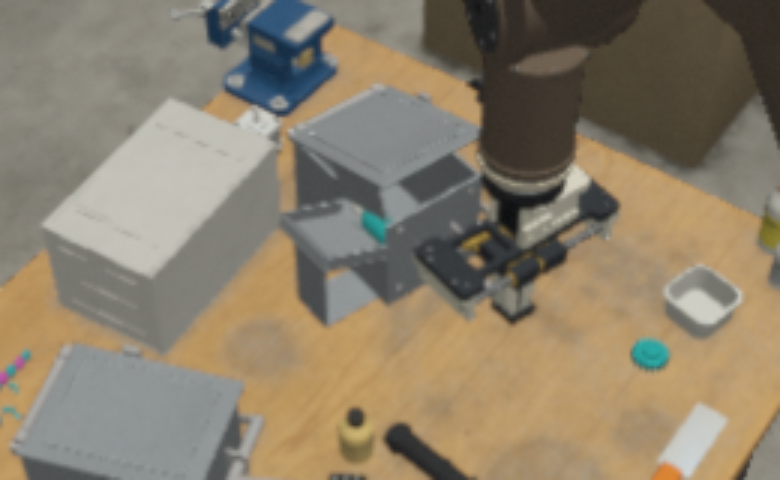

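The lid is well up and the bottle is already rolling in at (375,228). I'll press the last few millimetres to the stop and hold.

Call:
{"fn": "move_arm", "kwargs": {"series": [[0,0,-0.002,0,0,0],[0,0,-0.004,0,0,0],[0,0,-0.005,0,0,0],[0,0,-0.005,0,0,0],[0,0,-0.005,0,0,0]]}}

```text
clock: 4.95
position: [0.4767, -0.1664, 0.0384]
ee_rot: [-0.487, -3.103, -0.0]
force: [-2.8, 0.7, 3.9]
width: 0.004
gripper_force: 2.1
```

Call:
{"fn": "move_arm", "kwargs": {"series": [[0,0,0,0,0,0],[0,0,0,0,0,0],[0,0,0,0,0,0],[0,0,0,0,0,0],[0,0,0,0,0,0]]}}

```text
clock: 5.45
position: [0.4768, -0.1665, 0.0384]
ee_rot: [0.487, 3.104, 0.0]
force: [-3.0, 2.3, 4.6]
width: 0.006
gripper_force: 2.0
```

```bash
python3 - <<'E'
from h import *
s=readout.observe(); print(s['position'],s['force'])
p,d=get_image('scene'); save('s3',cv2.resize(p[80:240,200:460],None,fx=3,fy=3))
E
```

```text
[ 0.4768076  -0.16649331  0.03840872] [-3.02120674  2.32580706  4.60550705]
```

View pics/s3.png

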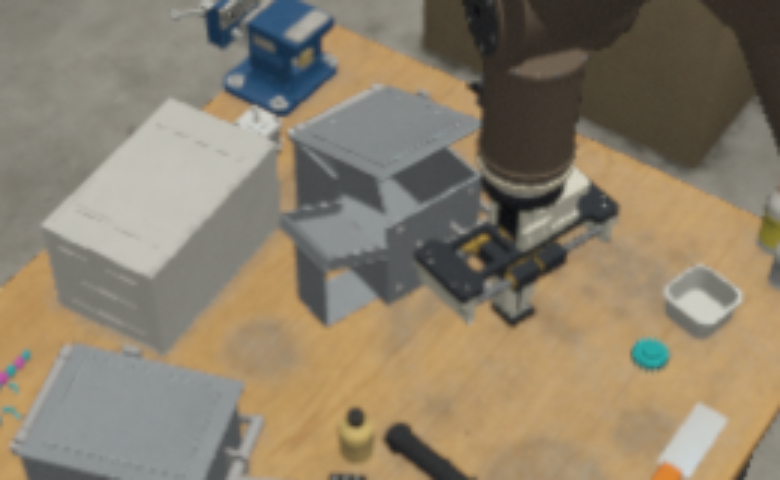

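The chute is empty, so the bottle is in the bin. The force hasn't risen yet, so I'll go a little further to be sure of the stop.

Call:
{"fn": "move_arm", "kwargs": {"series": [[0,0,-0.002,0,0,0],[0,0,-0.003,0,0,0],[0,0,-0.003,0,0,0]]}}

```text
clock: 5.8
position: [0.4768, -0.1665, 0.036]
ee_rot: [0.487, 3.104, -0.0]
force: [-3.4, 1.1, 3.9]
width: 0.005
gripper_force: 2.0
```

Call:
{"fn": "move_arm", "kwargs": {"series": [[0,0,-0.002,0,0,0],[0,0,-0.003,0,0,0],[0,0,-0.003,0,0,0]]}}

```text
clock: 6.1
position: [0.4767, -0.1665, 0.0337]
ee_rot: [-0.487, -3.103, -0.0]
force: [-3.0, 1.2, 4.3]
width: 0.004
gripper_force: 2.0
```

Call:
{"fn": "move_arm", "kwargs": {"series": [[0,0,-0.002,0,0,0],[0,0,-0.004,0,0,0],[0,0,-0.004,0,0,0]]}}

```text
clock: 6.4
position: [0.4767, -0.1665, 0.0307]
ee_rot: [-0.487, -3.104, -0.0]
force: [-3.4, 1.4, 4.0]
width: 0.005
gripper_force: 2.2
```

```bash
python3 - <<'E'
from h import *
p,d=get_image('wrist'); save('w2',p)
p,d=get_image('scene'); W=cloud('scene',d)
save('s4',cv2.resize(p[120:205,280:420],None,fx=5,fy=5,interpolation=cv2.INTER_CUBIC))
# lid plane angle
m=np.zeros((400,640),bool); m[112:135,312:345]=1
q=W[m]; q=q[q[:,2]>.1]; n=np.linalg.svd(q-q.mean(0))[2][2]; print(n,np.arccos(abs(n[2])),q.mean(0))
E
```

```text
[-0.54297539  0.35474383 -0.76114029] 0.7057269016694045 [ 0.66236196 -0.21190951  0.17748064]
```

View pics/w2.png

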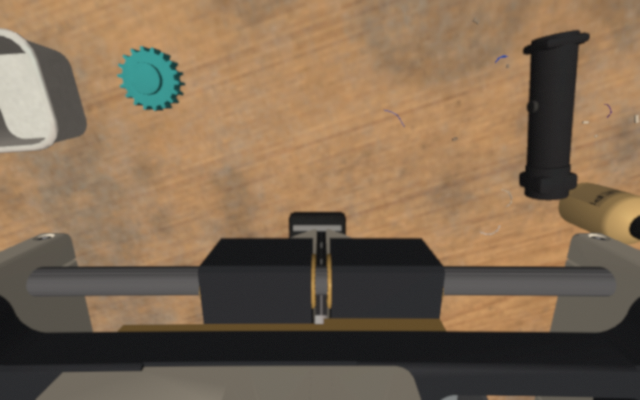

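View pics/s4.png

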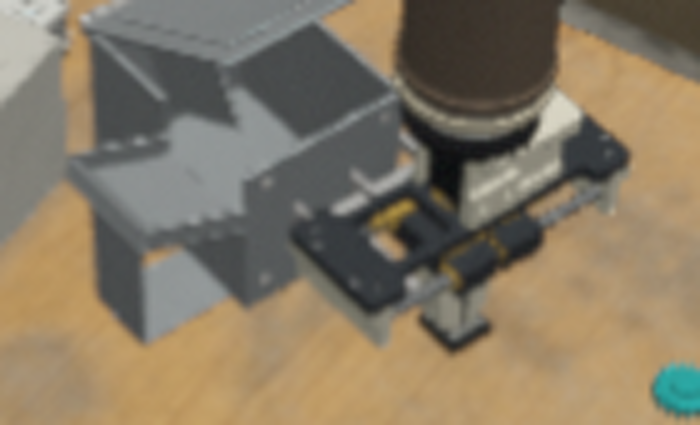

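```bash
python3 - <<'E'
from h import *
from scipy.spatial.transform import Rotation as R
s=readout.observe(); p,d=get_image('wrist'); c=calibration('wrist'); M=np.array(c['mount'])
K=np.array([[c['fx'],0,c['cx']],[0,c['fy'],c['cy']],[0,0,1]])
for u,v in [(298,217),(318,215),(318,222),(318,229),(338,217),(318,195),(306,228),(335,228)]:
    r=cv2.undistortPoints(np.array([[[u,v]]],float),K,np.array([c['k1'],0,0,0.])).ravel()
    t=M[:3,:3]@(np.r_[r,1]*d[v,u])+M[:3,3]; print(u,v,d[v,u],t.round(4),(R.from_rotvec(s['ee_rot']).apply(t)+s['position']).round(4))
p,d=get_image('top'); W=cloud('top',d)
m=np.zeros((400,640),np.uint8); m[115:200,345:415]=(W[115:200,345:415,2]>.128)&(W[115:200,345:415,2]<.3)
m=cv2.erode(m,np.ones((5,5))); q=W[m>0]; A=np.c_[q[:,:2],np.ones(len(q))]
for _ in range(4):
    k=np.linalg.lstsq(A,q[:,2],rcond=None)[0]; e=abs(A@k-q[:,2]); A,q=A[e<.006],q[e<.006]
print(len(q),k,np.arctan(np.hypot(*k[:2])),q.min(0),q.max(0))
E
```

```text
298 217 0.1691989 [ 0.0167 -0.0116 -0.0328] [ 0.4573 -0.1724  0.0636]
318 215 0.16905478 [ 0.0178 -0.0007 -0.0326] [ 0.4596 -0.1617  0.0635]
318 222 0.16809806 [ 0.0145 -0.0007 -0.0346] [ 0.4628 -0.1627  0.0654]
318 229 0.16824494 [ 0.0107 -0.0007 -0.0355] [ 0.4663 -0.1638  0.0663]
338 217 0.16783991 [ 0.0171  0.0101 -0.0341] [ 0.4635 -0.1516  0.0649]
318 195 0.23248605 [ 0.0112 -0.0013  0.0315] [ 0.4656 -0.1642 -0.0006]
306 228 0.16886815 [ 0.011  -0.0072 -0.0347] [ 0.464  -0.17    0.0656]
335 228 0.16862175 [ 0.0111  0.0085 -0.035 ] [ 0.4687 -0.1549  0.0658]
1195 [-0.50626462  0.16382018  0.54666752] 0.4890043219898477 [ 0.59517719 -0.29925619  0.13242023] [ 0.74621733 -0.15236644  0.20495991]
```

```bash
python3 - <<'E'
from h import *
from scipy.spatial.transform import Rotation as R
c=calibration('scene');V=np.array(c['view']);K=np.array([[c['fx'],0,c['cx']],[0,c['fy'],c['cy']],[0,0,1]])
f=lambda P:cv2.projectPoints(np.array([P],float),cv2.Rodrigues(V[:3,:3])[0],V[:3,3],K,np.array([c['k1'],0,0,0.]))[0].ravel()
for P in [(.4783,-.1654,.1506),(.479,-.168,.0935),(.4767,-.1665,.0307),(.4767,-.1665,.065)]: print(P,(f(P)-[200,80])*3, (f(P)-[280,120])*5)
p,d=get_image('scene'); p2,d2=get_image('top')
s=readout.observe(); print(s['position'],s['joints'],s['joint_efforts'],s['force'])
a=cv2.resize(p[130:200,320:400],None,fx=7,fy=7,interpolation=cv2.INTER_CUBIC)
for z,col in((.0307,(255,0,0)),(.065,(0,255,0))):
    u=(f((.4767,-.1665,z))-[320,130]+.5)*7; cv2.circle(a,(int(u[0]),int(u[1])),4,col,-1)
save('s5',a)
E
```

```text
(0.4783, -0.1654, 0.1506) [514.4669561  251.53154849] [457.44492683 219.21924749]
(0.479, -0.168, 0.0935) [511.36823982 290.33623212] [452.2803997 283.8937202]
(0.4767, -0.1665, 0.0307) [508.44451421 334.51124112] [447.40752368 357.5187352 ]
(0.4767, -0.1665, 0.065) [510.67795738 311.81140333] [451.12992896 319.68567221]
[ 0.47672567 -0.16649302  0.03091698] [-0.17409945  0.49130463  0.54883609  2.07100799 -0.40100142  0.68246093
  1.89768011] [-1.58008409e-02 -5.24885881e+01  7.92829782e+00 -2.14530516e+01
 -2.00852039e-01 -1.15417454e+00 -3.60053300e-04] [-3.76751612  1.17908549  4.852897  ]
```

View pics/s5.png

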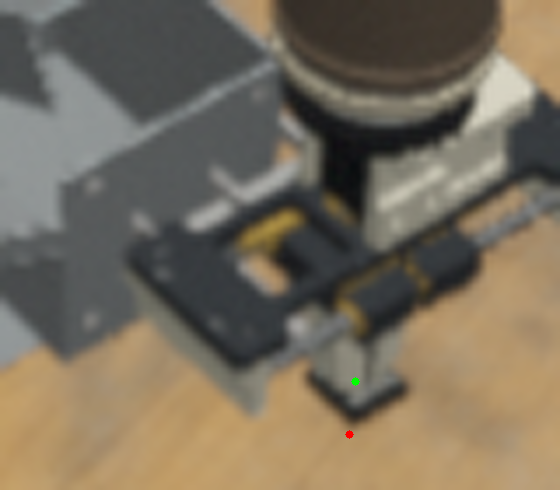

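The fingertips physically end about 33 mm behind the reported TCP. The red dot is the TCP and the green dot is the pad. First contact was at TCP z of about 0.061, so the lever is only half down and about 25 mm of press remains. Before going lower I'll check how much clearance the gripper's side plates have.

```bash
python3 - <<'E'
from h import *
p,d=get_image('scene'); W=cloud('scene',d)
for u,v in [(355,187),(355,185),(354,183),(352,180),(356,188),(372,183),(370,178)]: print(u,v,p[v,u],W[v,u].round(3))
p,d=get_image('top'); W=cloud('top',d)
E
```

```text
355 187 [123 120 107] [ 0.472 -0.072  0.146]
355 185 [125 123 110] [ 0.472 -0.071  0.154]
354 183 [102 101  91] [ 0.473 -0.067  0.165]
352 180 [39 41 42] [ 0.48  -0.068  0.173]
356 188 [140 134 120] [ 0.471 -0.075  0.139]
372 183 [101  99  90] [ 0.471 -0.166  0.074]
370 178 [98 94 81] [ 0.459 -0.128  0.139]
```

The side plates hang at z of about 0.135, so there's plenty of room. Pressing on to the stop.

Call:
{"fn": "move_arm", "kwargs": {"series": [[0,0,-0.005,0,0,0],[0,0,-0.01,0,0,0],[0,0,-0.015,0,0,0],[0.001,0,-0.02,0,0,0],[0.001,0,-0.023,0,0,0]]}}

```text
clock: 7.3
position: [0.4776, -0.1667, 0.0132]
ee_rot: [0.487, 3.104, -0.0]
force: [-2.3, -0.8, 3.6]
width: 0.005
gripper_force: 1.9
```

Call:
{"fn": "move_arm", "kwargs": {"series": [[0,0,-0.003,0,0,0],[0,0,-0.006,0,0,0],[0,0,-0.008,0,0,0]]}}

```text
clock: 7.6
position: [0.4781, -0.1669, 0.0076]
ee_rot: [0.487, 3.102, -0.001]
force: [0.1, -0.1, 3.3]
width: 0.004
gripper_force: 1.5
```

Call:
{"fn": "move_arm", "kwargs": {"series": [[0,0,-0.002,0,0,0],[0,0,-0.003,0,0,0],[0,0,-0.003,0,0,0]]}}

```text
clock: 7.9
position: [0.4785, -0.1669, 0.0061]
ee_rot: [0.487, 3.102, 0.0]
force: [-2.1, -0.0, 12.6]
width: 0.01
gripper_force: 6.5
```

Call:
{"fn": "move_arm", "kwargs": {"series": [[0,0,-0.002,0,0,0],[0,0,-0.003,0,0,0],[0,0,-0.003,0,0,0]]}}

```text
clock: 8.2
position: [0.4787, -0.167, 0.0051]
ee_rot: [0.488, 3.101, 0.001]
force: [-8.3, 2.9, 34.2]
width: 0.006
gripper_force: 17.4
```

The force rose to 34 N, so the lever is on its stop. I'll check the lid numerically, then ease the lever up.

```bash
cat > lid.py <<'E'
from h import *
p,d=get_image('top'); W=cloud('top',d); S=W[115:200,335:415]
t=(p[...,1].astype(int)-p[...,0]>50)&(p[...,2].astype(int)-p[...,0]>40); t[:,:335]=0;t[200:]=0;t[:,415:]=0
print('teal px',t.sum(),W[t].mean(0) if t.any() else '')
m=((S[...,2]>.121)&(S[...,2]<.32)).astype(np.uint8); m=cv2.erode(m,np.ones((3,3)))
q=S[m>0]; ax=np.array([.952,-.305]); s=q[:,:2]@ax; print('z max',q[:,2].max())
sel=abs(q[:,:2]@np.array([.305,.952])-(np.array([.6676,-.2275])@np.array([.305,.952])))<.05
k=cv2.fitLine(np.ascontiguousarray(np.c_[s,q[:,2]][sel].astype(np.float32)),cv2.DIST_HUBER,0,.01,.01).ravel(); print('lid angle',np.arctan2(abs(k[1]),abs(k[0])),sel.sum())
s=readout.observe(); print(s['clock'],s['position'],s['force'])
E
python3 lid.py
```

```text
teal px 77 [ 0.61684579 -0.25844108  0.02752893]
z max 0.26601293952755234
lid angle 0.96776944 589
8.25 [ 0.47872276 -0.16700984  0.00511749] [-6.80881377  2.22971914 33.2728133 ]
```

Call:
{"fn": "move_arm", "kwargs": {"series": [[0,0,0.003,0,0,0],[0,0,0.005,0,0,0],[0,0,0.007,0,0,0],[0,0,0.009,0,0,0],[0,0,0.011,0,0,0]]}}

```text
clock: 8.75
position: [0.4776, -0.1666, 0.0114]
ee_rot: [0.487, 3.103, -0.0]
force: [-0.2, -2.0, 3.0]
width: 0.008
gripper_force: 1.6
```

Call:
{"fn": "move_arm", "kwargs": {"series": [[0,0,0.002,0,0,0],[0,0,0.004,0,0,0],[0,0,0.006,0,0,0],[0,0,0.008,0,0,0],[0,0,0.01,0,0,0]]}}

```text
clock: 9.25
position: [0.4771, -0.1664, 0.0189]
ee_rot: [-0.487, -3.103, -0.0]
force: [-1.9, -1.9, 4.7]
width: 0.003
gripper_force: 1.9
```

The lid is open to 0.97 rad and the bottle is on the bin floor, with its teal pixels at z of about 0.028. I'll continue easing up at about 19 mm/s.

Call:
{"fn": "move_arm", "kwargs": {"series": [[0,0,0.0025,0,0,0],[0,0,0.005,0,0,0],[0,0,0.0075,0,0,0],[0,0,0.01,0,0,0],[0,0,0.0125,0,0,0]]}}

```text
clock: 9.75
position: [0.4773, -0.1664, 0.0284]
ee_rot: [-0.487, -3.103, -0.0]
force: [-3.7, -0.7, 4.7]
width: 0.008
gripper_force: 2.1
```

Call:
{"fn": "move_arm", "kwargs": {"series": [[0,0,0.0025,0,0,0],[0,0,0.005,0,0,0],[0,0,0.0075,0,0,0],[0,0,0.01,0,0,0],[0,0,0.0125,0,0,0]]}}

```text
clock: 10.25
position: [0.4781, -0.1666, 0.0379]
ee_rot: [0.487, 3.103, -0.0]
force: [-1.2, -1.6, 5.0]
width: 0.007
gripper_force: 1.9
```

Call:
{"fn": "move_arm", "kwargs": {"series": [[0,0,0.0025,0,0,0],[0,0,0.005,0,0,0],[0,0,0.0075,0,0,0],[0,0,0.01,0,0,0],[0,0,0.0125,0,0,0]]}}

```text
clock: 10.75
position: [0.4784, -0.1665, 0.0474]
ee_rot: [0.486, 3.102, -0.0]
force: [2.8, -2.1, 4.1]
width: 0.002
gripper_force: 1.9
```

Call:
{"fn": "move_arm", "kwargs": {"series": [[0,0,0.002,0,0,0],[0,0,0.004,0,0,0],[0,0,0.006,0,0,0],[0,0,0.008,0,0,0],[0,0,0.01,0,0,0]]}}

```text
clock: 11.25
position: [0.4776, -0.1664, 0.0546]
ee_rot: [0.487, 3.104, 0.0]
force: [4.5, -0.6, 3.4]
width: 0.006
gripper_force: 1.9
```

Call:
{"fn": "move_arm", "kwargs": {"series": [[0,0,0.002,0,0,0],[0,0,0.004,0,0,0],[0,0,0.006,0,0,0],[0,0,0.008,0,0,0],[0,0,0.01,0,0,0]]}}

```text
clock: 11.75
position: [0.4773, -0.1665, 0.0621]
ee_rot: [-0.487, -3.103, -0.0]
force: [0.2, -0.2, 0.4]
width: 0.006
gripper_force: 0.4
```

Call:
{"fn": "move_arm", "kwargs": {"series": [[0,0,0.002,0,0,0],[0,0,0.004,0,0,0],[0,0,0.006,0,0,0],[0,0,0.008,0,0,0],[0,0,0.01,0,0,0]]}}

```text
clock: 12.25
position: [0.4772, -0.1664, 0.0695]
ee_rot: [-0.487, -3.103, -0.0]
force: [0.4, -0.7, 0.4]
width: 0.005
gripper_force: 0.0
```

The force has dropped to zero, so the lever is up and released. I'll lift clear and check.

Call:
{"fn": "move_arm", "kwargs": {"series": [[0,0,0.02,0,0,0],[0,0,0.04,0,0,0],[0,0,0.06,0,0,0],[0,0,0.08,0,0,0],[0,0,0.1,0,0,0]]}}

```text
clock: 12.75
position: [0.4772, -0.1665, 0.1451]
ee_rot: [-0.487, -3.103, -0.0]
force: [-0.2, 0.5, 0.1]
width: 0.009
gripper_force: 0.0
```

Call:
{"fn": "move_arm", "kwargs": {"series": [[0,0,0,0,0,0],[0,0,0,0,0,0],[0,0,0,0,0,0]]}}

```text
clock: 13.05
position: [0.477, -0.1662, 0.1438]
ee_rot: [-0.487, -3.102, -0.0]
force: [0.3, 0.7, 0.5]
width: 0.004
gripper_force: 0.0
```

```bash
python3 lid.py; python3 - <<'E'
from h import *
p,d=get_image('scene'); save('s6',cv2.resize(p[80:260,200:460],None,fx=3,fy=3))
E
```

```text
teal px 0 
z max 0.2913617549561809
lid angle 0.0009922183 1316
13.1 [ 0.4769818  -0.16626994  0.14375916] [-0.17221185  0.13200405  1.21815974]
```

View pics/s6.png

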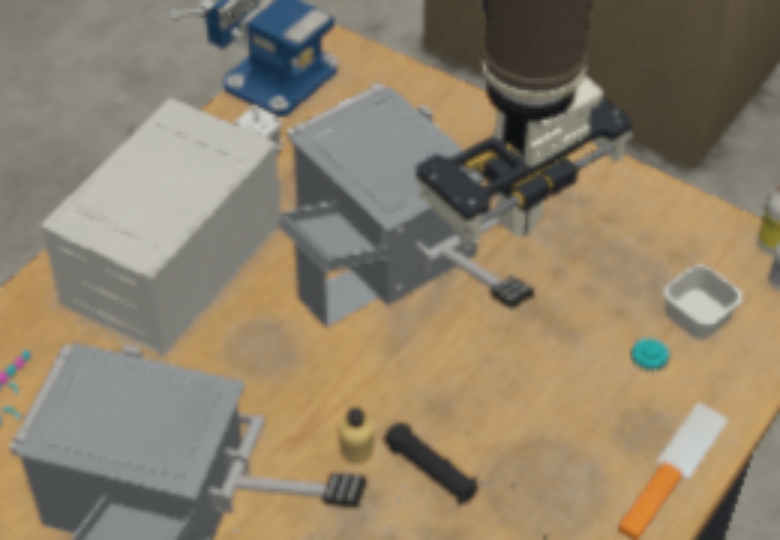

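The lid is shut (angle about 0), the chute at (345,235) is empty, and the pad is up at (512,292) with the gripper clear above it. The other things are where they were.

```bash
python3 -c "from cell import ticket; print(ticket.sign_off())"
```

```text
the job is handed in; nothing more can be done
None
```

The bottle rolled into the bin with the lid opened to about 0.97 rad, the lever was eased back up at 15–19 mm/s until the lid was shut, the gripper lifted clear, and the job was handed in at about 13 s; the verdict was not shown.

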